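# Feel for the hidden index slot with a probe

### The job

Take the orange-handled probe from its holder, reach under the blue hood of the jig with it, set its tip down on the metal deck near the left-hand end (seen from the robot) and drag it to the right along the deck, without lifting it off, until it drops into the one slot hidden somewhere along the deck. Stop there, let the tip down to the bottom of the slot and let go, leaving the probe standing in the slot and leaning back on the jig's front fence. Leave the tape measure, offcut, masking tape and sanding block where they are.

Things in the scene. Friction and masses are not known exactly. Their poses are not given: they have to be found in the camera images.
- jig: Fixed jig, 150 x 300 mm (x, y), 104 mm high, turned by up to 0.2 rad. Origin on the table surface; x points away from the robot, y to the left along the deck, z up. Wooden end blocks at the left and right, inner faces at y = +-102 mm; over them the hood and screw heads reach z = 90 mm. Other jig points have these axes too; sizes in mm below are in jig coordinates.
- jig_deck (a point): Middle of the flat aluminium deck's top (jig 0, 0, 30). Deck x -40 to 34, all at one height but for one slot: 14 mm wide in y, x -14 to 20, 14 mm deep. The slot's centre is anywhere from y = -45 to +35 and is not reported. The tip drops in when dragged along about x = 6.
- jig_hood (a point): Middle of the lower front edge of the blue hood's roof (jig -16, 0, 80). The roof covers the deck, x -16 to 50, z 80 to 86, with a back wall at x = 44; open at the front. To reach the slot the probe slopes about 35 degrees from vertical, tip under the hood, handle towards the robot, passing between fence and hood.
- jig_fence (a point): Middle of the top of the front fence (jig -75, 0, 104): an upright board along y, x -81 to -69, topped by a steel rod of 6 mm radius. A probe held at 35 degrees with its tip at x = 6 clears it; when released with its tip on the slot's floor it tips back some 6 degrees and leans on the rod.
- holder: Fixed wooden holder, 125 x 80 mm, 102 mm high; origin on the table below the probe's tip, x away from the robot. The probe leans in it, handle towards the robot, 35 degrees from vertical: tip on the 12 mm base against a toe stop, shaft on a crossbar between brass collars (66 mm before the origin, 93 mm up). The handle is free above; lift straight up.
- probe: Loose probe, 0.12 kg, 215 mm long. Origin at the tip; z runs up the shaft to the handle end. Round tip of 4 mm radius, square steel shaft 8 x 8 mm from 4 to 130 mm, then an orange square handle 20 x 20 mm from 130 to 215 mm; x and y are square to the handle's faces. As it stands in the holder its y axis is level.
- probe_tip (a point): Lowest point of the probe's round tip, on its axis; axes as the probe's
- probe_grip (a point): Point on the probe's axis in the handle, 185 mm from the tip, where to grip (20 mm across y); axes as the probe's. Grip firmly (40 to 60 N) and press the tip on the deck lightly, about 3 N: pressing harder slowly turns the probe in the fingers, about their closing line
- tape_measure: Loose yellow tape measure, 36 x 80 x 64 mm, bystander; origin at the underside
- offcut4: Loose wood offcut, 35 x 70 x 35 mm, bystander; origin at the underside
- masking_tape: Loose roll of masking tape lying flat, 100 mm across, 36 mm high, bystander; origin at the underside
- sanding_block: Loose sanding block, 69 x 124 x 30 mm, bystander; origin at the underside

How it is judged (in metres and radians):
On the way, in this order (a step that is already met when the one before it is completed fails the run):
1. the tip rests on the deck under the hood near its left-hand end (x of probe_tip in the frame of jig between -0.016 and 0.03 m and y of probe_tip in the frame of jig between 0.055 and 0.102 m and z of probe_tip in the frame of jig between 0.024 and 0.036 m), for 0.1 s.
2. the tip has dropped into the slot (x of probe_tip in the frame of jig between -0.016 and 0.024 m and y of probe_tip in the frame of jig between -0.06 and 0.06 m and z of probe_tip in the frame of jig between 0.01 and 0.022 m), for 0.2 s.
At the end, for the whole second after the job is handed in: the probe's tip is in the slot, at least 8 mm below the deck's top; the probe is released and at rest, leaning on the jig 17 to 60 degrees from vertical (all of step 2 and angle between probe's own z axis and vertical between 0.3 and 1.05 rad and contact force between probe and jig above 0.03 N and contact force between the fingers and probe below 0.05 N and linear speed of probe below 0.02 m/s); the robot touches nothing.
It fails at once if under the hood, over the middle 100 mm of the deck, the tip is lifted more than 12 mm off the deck (x of probe_tip in the frame of jig between -0.014 and 0.04 m and y of probe_tip in the frame of jig between -0.05 and 0.05 m and z of probe_tip in the frame of jig between 0.042 and 0.078 m).
It fails at once if the tape measure is moved more than 20 mm (distance of tape_measure from where it was at the start of the episode above 0.02 m).
It fails at once if the wood offcut is moved more than 20 mm (distance of offcut4 from where it was at the start of the episode above 0.02 m).
It fails at once if the roll of masking tape is moved more than 20 mm (distance of masking_tape from where it was at the start of the episode above 0.02 m).
It fails at once if the sanding block is moved more than 20 mm (distance of sanding_block from where it was at the start of the episode above 0.02 m).
It also fails if it takes over 64 s, if anything falls off the work surface, if the arm or the gripper's body presses on something with over 40 N, if the wrist force passes 120 N, or if a joint passes its speed limit or range.

### The arm

A 6-joint arm with a two-finger parallel gripper is mounted at the origin on a cart in front of the work surface, level with it; the furniture and walls round the work are solid. World frame = base frame: x ahead of the robot, y to its left, z up, the work surface at z = 0. Lengths are in m, angles in degrees, forces in N, time in s.
With the tool pointing down it reaches from about 0.35 to 0.875 m from the base axis. Payload 4.2 kg.
Tool frame: the origin (TCP) lies midway between the tips of the shut fingers; the grasp point (between the pads) lies 19 mm behind it (ctrl.pinch_z is the distance from the TCP to the grasp point, in m); z points along the fingers, y is the line along which they close (so a half turn about z gives the same grasp; the last joint's range is limited). The gripper opens to 87 mm and grips with 3 to 60 N. Pads are 19 mm wide; open, the fingers measure 117 mm over their backs; the gripper's body (75 mm by 190 mm) begins 51 mm behind the grasp point.
Start: joints at [-49.24, 22.042, 0.453, 0, -68.411, -14.817], TCP at [0.273, -0.562, 0.189] pointing down, gripper open.
Joint ranges: [-179.83, 179.83], [-69.29, 118.12], [-61.27, 80.66], [-181.25, 117.63], [-171.15, -9.14], [-177.46, 177.46]. Speed limits (degrees/s): [159.86, 159.86, 180, 180, 180, 180].

### API

Orientations are given as [roll, pitch, yaw] about the fixed x, y, z axes, in that order (R = Rz(yaw) Ry(pitch) Rx(roll)).
In Python, from workcell import ctrl, monitor, capture, camera_params gives the robot as it stands (ctrl), with the cameras as plain functions and the readings (monitor).
- The arm moves only by the shell command python3 inch.py FILE [OPENING] [FORCE], which reads ROWS from the file FILE. ROWS is a JSON list of rows, 1 to 12 of them, each an object with the fields dx, dy, dz (the shift in m), wx, wy, wz (a rotation vector in degrees); a field left out counts as zero; each row shifts and turns the commanded pose from where the row before left it, along the tool's axes as they then stand; what a row does not reach is not made up. A row lasts 1/10 s, in which the tool goes at most 0.05 m and 8.59 degrees, less where a joint would pass 70% of its speed; a pose out of reach is approached as far as the arm can. OPENING is the finger opening in m, set as the command begins (- or left out keeps the last). The fingers move at their own pace and stop on an object; FORCE is the grip in N (left out, the last holds). Time passes only in rows, so rows that do not move let the fingers close. It prints the time, the measured TCP pose, the force, the opening and the grip force at its end. Input that does not fit is refused with a message, and nothing moves.
- monitor.read_state(): the state, without advancing time (a new reading comes with each control period).
- capture(name): name is "side" or "top"; returns the picture (384x512x3 uint8, blue, green, red); there is no depth.
- camera_params(name): a dict with "vfov" (degrees; the focal length in pixels is half the picture's height over the tangent of half this angle, whatever the lens; pixels are square), "cx", "cy" (the principal point, pixels), "R" (3x3) and "t" (3): a world point X has camera coordinates R X + t. Camera axes: x right, y down, z forward; pixel columns grow to the right and rows downward; lengths in m; the calibration is good to about 2 mm. A picture is of the moment at which its call begins. camera_params takes no time and is no camera call.
- ctrl.sign_off(): hands the job in; it is judged then, once.
The state is a dict: "t": time; "joints": joint angles; "joint_vel": joint speeds; "joint_efforts": joint torques, N m; "tcp_pos": TCP position; "ee_rot": TCP orientation; "force": force on the tool from outside, world axes, zero at the start; "torque": the same for the moment, N m; "finger_gap": finger opening in m; "finger_force": force on a finger pad.
Only numpy, scipy, OpenCV 4.12 (cv2) and the standard library are available. Lean on these libraries where they do the work, as an engineer would, in place of code of your own. Each camera call takes 0.05 s, during which the arm holds its last target. There are 200 camera calls.

## Working session

There is one attempt and no reset: what is moved stays moved. The work goes in short steps, Python scripts to look and compute and a shell command to move; the robot and the scene stay as the last step left them, time stands still between calls to the robot, and variables do not carry over. Pictures are saved under pics/ and viewed, at most 12 in all, crops included, and the job is handed in when it is done.

```bash
ls; mkdir -p pics
python3 - <<'E'
from workcell import ctrl, monitor, capture, camera_params
import cv2,numpy as np
for n in("side","top"):
    cv2.imwrite(f"pics/{n}0.png",capture(n)); print(n,camera_params(n))
s=monitor.read_state();print(s,ctrl.pinch_z)
E
```

```text
inch.py
pics
workcell.py
side {'vfov': 44.17979305282091, 'cx': 259.2978811482699, 'cy': 188.48454800671772, 'R': array([[-0.99985048,  0.00834493, -0.01514518],
       [ 0.01704465,  0.62323314, -0.78185033],
       [ 0.00291449, -0.78199157, -0.62328219]]), 't': array([0.57443502, 0.02253433, 1.2785645 ])}
top {'vfov': 51.097517265525376, 'cx': 264.4218901887661, 'cy': 187.4457544450599, 'R': array([[ 0.04713312, -0.99888587,  0.00234222],
       [-0.97859007, -0.0466455 , -0.20046365],
       [ 0.20034956,  0.00715641, -0.97969834]]), 't': array([0.08025399, 0.58795983, 0.92510733])}
{'t': 0.1, 'joints': array([-4.92409213e+01,  2.20867834e+01,  3.88054351e-01, -2.51063738e-02,
       -6.84112755e+01, -1.48159157e+01]), 'joint_vel': array([ 0.0193132 , -0.12961003,  0.09403951,  0.14237623,  0.01042242,
        0.04271214]), 'joint_efforts': array([-1.14698716e-03, -3.91689777e+01,  1.87934804e+01,  4.23198849e+00,
        1.34239750e-02, -8.61206513e-05]), 'tcp_pos': array([ 0.27316752, -0.56147433,  0.18776814]), 'ee_rot': array([ 1.79887686e+02, -5.57842503e-03, -1.54066092e+02]), 'force': array([ 0.37773728,  0.27795354, -0.79646424]), 'torque': array([0.03305128, 0.01713812, 0.02178812]), 'finger_force': 0.0, 'finger_gap': 0.0871029596262552} 0.0187
```

View pics/side0.png

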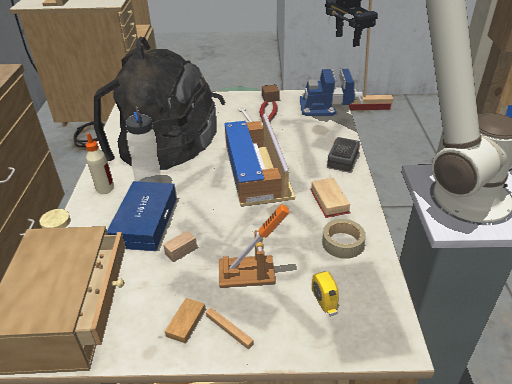

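View pics/top0.png

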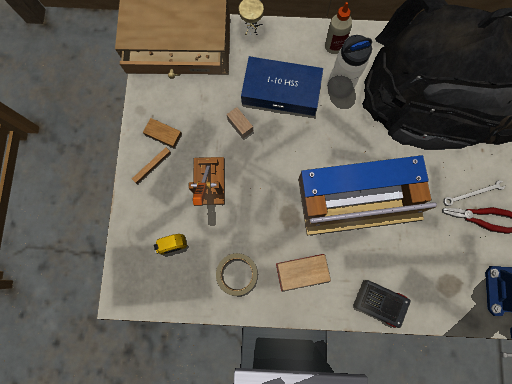

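The side view shows the holder at about (250,265) with the orange handle at (275,218), and the jig at about (258,165). In the top view the holder is at (208,182) and the jig at (365,192). Next I'll enlarge both.

Run:
```python
import cv2,numpy as np
s=cv2.imread("pics/side0.png");t=cv2.imread("pics/top0.png")
a=cv2.resize(t[145:245,290:450],None,fx=5,fy=5,interpolation=cv2.INTER_CUBIC)[:500,:800]
cv2.imwrite("pics/jigtop.png",a)
b=cv2.resize(s[195:295,210:310],(400,400),interpolation=cv2.INTER_CUBIC)
c=cv2.resize(t[140:240,165:265],(400,400),interpolation=cv2.INTER_CUBIC)
cv2.imwrite("pics/hold.png",np.hstack([b,c]))
```

```text
(no output)
```

View pics/jigtop.png

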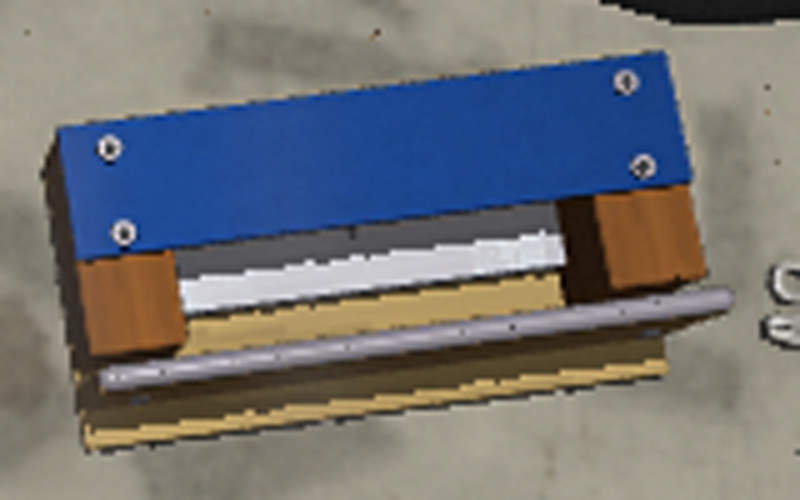

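View pics/hold.png

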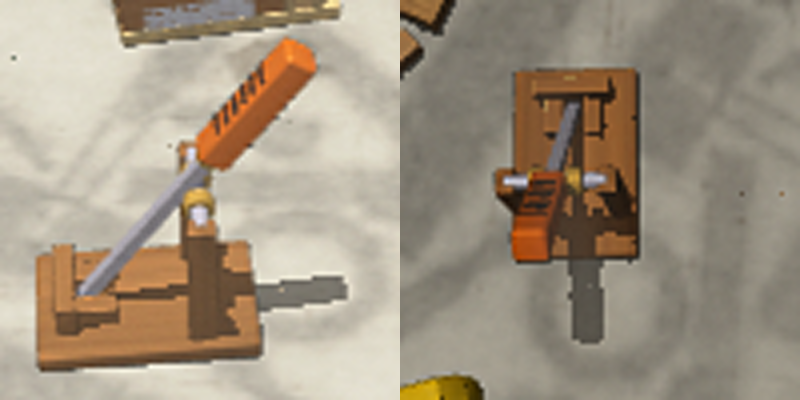

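The roof corners, screws, rod and base are clear in the jig crop. In the holder crop the tip is near side px (230.5,268) and top px (208,164.5), and the handle end is near side px (285,209) and top px (198,201.5). I'll measure these now.

```bash
cat > h.py <<'E'
import cv2,numpy as np
from workcell import ctrl, monitor, capture, camera_params
from scipy.spatial.transform import Rotation as Ro
P={n:camera_params(n) for n in("side","top")}
def ray(n,uv):
    p=P[n];f=192/np.tan(np.radians(p["vfov"]/2))
    d=p["R"].T@np.array([(uv[0]-p["cx"])/f,(uv[1]-p["cy"])/f,1]);return -p["R"].T@p["t"],d/np.linalg.norm(d)
def plane(n,uv,z):
    o,d=ray(n,uv);return o+d*(z-o[2])/d[2]
def tri(us,ut):
    (a,d),(b,e)=ray("side",us),ray("top",ut)
    k=np.linalg.lstsq(np.c_[d,-e],b-a,rcond=None)[0];p,q=a+k[0]*d,b+k[1]*e
    return (p+q)/2,np.linalg.norm(p-q)
def proj(n,X):
    p=P[n];f=192/np.tan(np.radians(p["vfov"]/2));c=p["R"]@X+p["t"];return f*c[:2]/c[2]+[p["cx"],p["cy"]]
def mask(im,lo,hi,box):
    m=cv2.inRange(cv2.cvtColor(im,cv2.COLOR_BGR2HSV),lo,hi);k=np.zeros_like(m);x0,y0,x1,y1=box;k[y0:y1,x0:x1]=m[y0:y1,x0:x1];return k
def big(m): return max(cv2.findContours(m,0,cv2.CHAIN_APPROX_NONE)[0],key=cv2.contourArea)
E
python3 - <<'E'
from h import *
s=cv2.imread("pics/side0.png");t=cv2.imread("pics/top0.png")
m=mask(t,(100,120,60),(125,255,255),(290,140,450,240))
m=cv2.morphologyEx(m,cv2.MORPH_CLOSE,np.ones((7,7)))
W=np.array([plane("top",p[0],.086)[:2] for p in big(m)],np.float32)
r=cv2.minAreaRect(W);print("roof",r,cv2.boxPoints(r))
# side view roof too
m=mask(s,(100,120,60),(125,255,255),(215,110,270,210));m=cv2.morphologyEx(m,cv2.MORPH_CLOSE,np.ones((7,7)))
q=cv2.approxPolyDP(big(m),3,True)[:,0];print(q,[plane("side",p,.086).round(4) for p in q])
for n,im,b in(("side",s,(250,200,300,242)),("top",t,(185,175,215,210))):
    m=mask(im,(5,190,120),(14,255,255),b);M=cv2.moments(big(m));print(n,M["m10"]/M["m00"],M["m01"]/M["m00"],cv2.boundingRect(big(m)))
tip,e1=tri((230.5,268),(208.25,164.5));end,e2=tri((285,209),(198.2,201.5))
v=end-tip;print(tip,e1,end,e2,np.linalg.norm(v),np.degrees(np.arccos(v[2]/np.linalg.norm(v))),np.degrees(np.arctan2(v[1],v[0])))
for uv in((194,157.5),(224.5,157.5),(224.5,204.5)):print("base",plane("top",uv,.012))
E
```

```text
roof ((0.6185363531112671, -0.13032275438308716), (0.06515879184007645, 0.29822784662246704), 10.133456230163574) [[ 0.56022984  0.01073301]
 [ 0.6127005  -0.28284264]
 [ 0.67684287 -0.27137852]
 [ 0.6243722   0.02219713]]
[[244 121]
 [225 123]
 [236 184]
 [263 178]] [array([ 0.6176, -0.2752,  0.086 ]), array([ 0.675 , -0.2653,  0.086 ]), array([0.6326, 0.0362, 0.086 ]), array([0.5638, 0.0131, 0.086 ])]
side 274.53395061728395 216.75462962962962 (259, 205, 29, 30)
top 197.0921052631579 199.1184210526316 (193, 194, 9, 11)
[0.6434127  0.25647138 0.01824004] 0.004078669853331335 [0.521066   0.24612162 0.18239546] 0.00035609626716229275 0.20499471251072288 36.79546474058422 -175.1646477565714
base [0.66415203 0.29575258 0.012     ]
base [0.66795672 0.21624181 0.012     ]
base [0.54403167 0.20791788 0.012     ]
```

```bash
cat >> h.py <<'E'
def go(pos,yaw,pitch=0):
    s=monitor.read_state();R0=Ro.from_euler("xyz",s["ee_rot"],degrees=True);R1=Ro.from_euler("xyz",[180,pitch,yaw],degrees=True)
    print("t",s["t"],"pos",s["tcp_pos"].round(4),"rot",s["ee_rot"].round(2))
    print("trans",R0.inv().apply(np.array(pos)-s["tcp_pos"]).round(4),"then rot",(R0.inv()*R1).as_rotvec(degrees=True).round(2))
    return s
E
python3 - <<'E'
from h import *
s=cv2.imread("pics/side0.png");t=cv2.imread("pics/top0.png")
for n,im,b in(("side",s,(250,195,300,245)),("top",t,(185,170,215,210))):
    m=mask(im,(3,190,60),(14,255,255),b);print(n,cv2.boundingRect(big(cv2.morphologyEx(m,cv2.MORPH_CLOSE,np.ones((5,5))))))
for yaw in(2,4,6):
  y=np.radians(yaw);tip=np.array([.644,.2545,.0127]);th=np.radians(35)
  R=Ro.from_euler("ZY",[yaw,-35],degrees=True)
  C=np.array([tip+R.apply([i*.01,j*.01,k]) for i in(-1,1) for j in(-1,1) for k in(.13,.215)])
  for n in P:
    q=np.array([proj(n,c) for c in C]);print(yaw,n,q.min(0).round(1),(q.max(0)-q.min(0)).round(1))
  print("grip",tip+R.apply([0,0,.185]),"collar",proj("top",tip+R.apply([0,0,.113])))
m=mask(t,(5,80,30),(20,255,255),(190,150,230,212));r=cv2.minAreaRect(np.array([plane("top",p[0],.012)[:2] for p in big(m)],np.float32));print(r)
go([.54,.247,.29],-176)
E
```

```text
side (259, 205, 29, 32)
top (193, 183, 12, 22)
2 side [257.7 202.8] [31.9 35.8]
2 top [190.7 181.2] [15.6 24.2]
grip [0.537953   0.25079676 0.16424313] collar [202.81404581 182.43195467]
4 side [257.5 201.5] [32.  36.1]
4 top [192.6 181.2] [14.9 24.3]
grip [0.53814684 0.24709803 0.16424313] collar [203.7813674  182.42751475]
6 side [257.2 200.3] [32.1 36.4]
6 top [194.5 181. ] [14.2 24.6]
grip [0.53846965 0.24340831 0.16424313] collar [204.74891327 182.39010599]
((0.6044838428497314, 0.25777414441108704), (0.12648789584636688, 0.08693083375692368), 5.418473243713379)
t 0.1 pos [ 0.2732 -0.5615  0.1878] rot [ 1.7989e+02 -1.0000e-02 -1.5407e+02]
trans [-0.5935  0.6106 -0.1011] then rot [ 0.11 -0.03 21.93]
```

```bash
echo '[{"dz": -0.05},{"dx": -0.01,"dy": 0.01,"dz": -0.04},{"dx": -0.03,"dy": 0.03,"dz": -0.02},{"dx": -0.033,"dy": 0.034},{"dx": -0.033,"dy": 0.034},{"dx": -0.033,"dy": 0.034},{"dx": -0.033,"dy": 0.034},{"dx": -0.033,"dy": 0.034},{"dx": -0.033,"dy": 0.034},{"dx": -0.033,"dy": 0.034},{"dx": -0.033,"dy": 0.034},{"dx": -0.033,"dy": 0.034}]' > m.json && python3 inch.py m.json 0.06
echo '[{"dx": -0.033,"dy": 0.034},{"dx": -0.033,"dy": 0.034},{"dx": -0.033,"dy": 0.034},{"dx": -0.033,"dy": 0.034},{"dx": -0.033,"dy": 0.034},{"dx": -0.033,"dy": 0.034},{"dx": -0.02,"dy": 0.02},{"wz": 8},{"wz": 8},{"wz": 6},{}]' > m.json && python3 inch.py m.json
python3 - <<'E'
from h import *
go([.538,.248,.1455],-176.3)
E
```

```text
t: 1.3
tcp_pos: [0.425, -0.1015, 0.2987]
ee_rot: [180.0, 0.0, -154.0]
force: [0.3, -1.6, 0.3]
finger_gap: 0.0602
finger_force: 0.0
t: 2.4
tcp_pos: [0.5229, 0.1935, 0.2981]
ee_rot: [-180.0, -0.1, -176.0]
force: [-0.2, -0.7, -1.2]
finger_gap: 0.0603
finger_force: 0.0
t 2.4 pos [0.5229 0.1935 0.2981] rot [-1.7998e+02 -7.0000e-02 -1.7603e+02]
trans [-0.0191  0.0534  0.1526] then rot [-0.02 -0.07  0.27]
```

```bash
echo '[{"dx": -0.01,"dy": 0.027},{"dx": -0.009,"dy": 0.026},{"dz": 0.04},{"dz": 0.03},{},{}]' > m.json && python3 inch.py m.json
python3 - <<'E'
from h import *
go([.538,.248,.1455],-176.3)
s=capture("side");t=capture("top")
b=cv2.resize(s[165:265,220:320],(400,400),interpolation=cv2.INTER_CUBIC)
c=cv2.resize(t[140:240,150:250],(400,400),interpolation=cv2.INTER_CUBIC)
cv2.imwrite("pics/pre.png",np.hstack([b,c]))
E
```

```text
t: 3.0
tcp_pos: [0.5389, 0.2473, 0.2293]
ee_rot: [-179.9, 0.0, -176.0]
force: [-0.5, -0.1, 1.4]
finger_gap: 0.0598
finger_force: 0.0
t 3.0 pos [0.5389 0.2473 0.2293] rot [-1.7994e+02  2.0000e-02 -1.7597e+02]
trans [0.0009 0.0008 0.0838] then rot [-0.06  0.02  0.33]
```

View pics/pre.png

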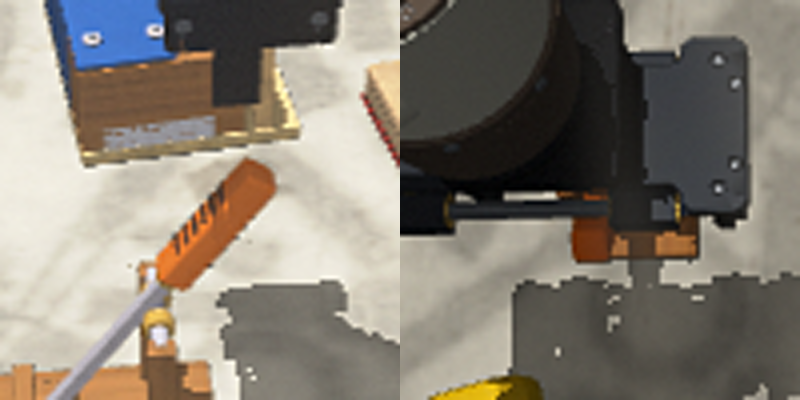

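The side view shows the near finger above the handle at crop (237,104), and the handle end at (262,175). They are aligned as planned, so I'm descending and closing.

```bash
echo '[{"dz": 0.03},{"dz": 0.03},{"dz": 0.015},{"dz": 0.008},{},{}]' > m.json && python3 inch.py m.json
echo '[{},{},{},{},{},{}]' > m.json && python3 inch.py m.json 0 20
python3 - <<'E'
from h import *
s=go([.538,.248,.1455],-176.3);print(s["force"],s["torque"])
E
```

```text
t: 3.7
tcp_pos: [0.5395, 0.2482, 0.1476]
ee_rot: [179.9, 0.2, -176.0]
force: [-0.2, 0.0, 0.3]
finger_gap: 0.06
finger_force: 0.0
t: 4.3
tcp_pos: [0.5385, 0.2476, 0.1457]
ee_rot: [-180.0, -0.0, -176.1]
force: [-0.6, -0.8, -0.4]
finger_gap: 0.0203
finger_force: 1.2
t 4.3 pos [0.5385 0.2476 0.1457] rot [-180.     -0.   -176.06]
trans [0.0004 0.0005 0.0002] then rot [-0.   -0.    0.24]
[-0.60407953 -0.77016786 -0.4182557 ] [ 0.00359785 -0.02800376  0.018753  ]
```

Gripped, with a 20.3 mm gap. I'll firm up the grip to 55 N, lift straight up and look at the probe in the hand.

```bash
echo '[{},{},{},{"dz": -0.02},{"dz": -0.04},{"dz": -0.04},{"dz": -0.04},{"dz": -0.02},{},{}]' > m.json && python3 inch.py m.json 0 55
python3 - <<'E'
from h import *
s=go([.538,.248,.1455],-176.3);print(s["force"],s["torque"])
s=capture("side");t=capture("top");cv2.imwrite("pics/sl.png",s);cv2.imwrite("pics/tl.png",t)
b=cv2.resize(s[165:265,200:300],(400,400),interpolation=cv2.INTER_CUBIC)
c=cv2.resize(t[140:240,150:250],(400,400),interpolation=cv2.INTER_CUBIC)
cv2.imwrite("pics/lift.png",np.hstack([b,c]))
E
```

```text
t: 5.3
tcp_pos: [0.5376, 0.2475, 0.3044]
ee_rot: [-180.0, -0.1, -176.1]
force: [-0.5, 0.2, -2.2]
finger_gap: 0.0182
finger_force: 55.0
t 5.3 pos [0.5376 0.2475 0.3044] rot [-1.8000e+02 -1.4000e-01 -1.7607e+02]
trans [-0.0008  0.0005  0.1589] then rot [-0.   -0.14  0.23]
[-0.47799364  0.23940586 -2.16526401] [-0.02085034  0.18216283  0.02529497]
```

View pics/lift.png

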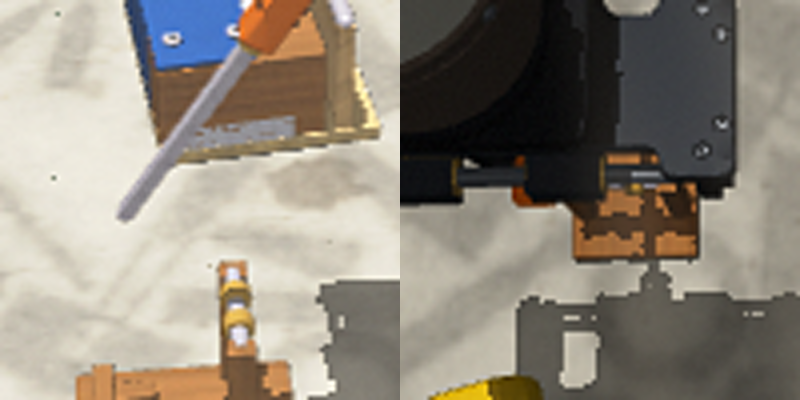

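The side view shows the probe held by the handle, tip at about px (231,218.5). I'll intersect that ray with the probe's vertical plane to get the tip relative to the TCP.

Run:
```python
from h import *
s=cv2.imread("pics/sl.png");st=monitor.read_state();tcp=st["tcp_pos"];g=tcp+[0,0,.0187]
a=np.radians(3.94);ex=np.array([np.cos(a),np.sin(a),0]);ey=np.array([-ex[1],ex[0],0])
for uv in((231,218.7),(262,176.3)):   # tip end, shaft/handle joint
    o,d=ray("side",uv);k=((g-o)@ey)/(d@ey);p=o+k*d;v=p-g;print(uv,p.round(4),"rel x,z",v@ex,v[2],"len",np.linalg.norm(v),"ang",np.degrees(np.arctan2(v@ex,-v[2])))
print("nominal",proj("side",g+.185*(np.sin(np.radians(35))*ex-np.array([0,0,np.cos(np.radians(35))]))))
```

```text
(231, 218.7) [0.6327 0.2536 0.1648] rel x,z 0.09554352568559829 -0.15708559037673347 len 0.1838598596878652 ang 31.309050528330687
(262, 176.3) [0.5673 0.2491 0.27  ] rel x,z 0.029928236754423732 -0.05189092860069572 len 0.05990298678923565 ang 29.974317676049083
nominal [225.73343635 217.0285054 ]
```

Run:
```python
from h import *
st=monitor.read_state();g=st["tcp_pos"]+[0,0,.0187]
a=np.radians(3.94);ex=np.array([np.cos(a),np.sin(a),0]);ey=np.array([-ex[1],ex[0],0])
for f,box in(("pics/side0.png",(228,236,259,270)),("pics/sl.png",(228,176,262,222))):
    im=cv2.imread(f);h=cv2.cvtColor(im,cv2.COLOR_BGR2HSV)
    m=mask(im,(105,25,60),(135,120,220),box);c=big(m);print(cv2.contourArea(c),cv2.boundingRect(c))
    k=np.zeros_like(m);cv2.drawContours(k,[c],-1,255,-1);pts=np.argwhere(k)[:,::-1].astype(np.float32)
    l=cv2.fitLine(pts,cv2.DIST_L2,0,0.01,.01).ravel();t=(pts-l[2:])@l[:2]
    q=[]
    for e in(t.min(),t.max()):
        uv=l[2:]+e*l[:2];o,d=ray("side",uv);p=o+((g-o)@ey)/(d@ey)*d;q.append(p);v=p-g;print(uv,p.round(4),v@ex,v[2])
    v=q[1]-q[0];print("len",np.linalg.norm(v),"ang",np.degrees(np.arctan2(abs(v@ex),abs(v[2]))))
```

```text
Traceback (most recent call last):
  File "h.py", line 18, in big
    def big(m): return max(cv2.findContours(m,0,cv2.CHAIN_APPROX_NONE)[0],key=cv2.contourArea)
                       ~~~^^^^^^^^^^^^^^^^^^^^^^^^^^^^^^^^^^^^^^^^^^^^^^^^^^^^^^^^^^^^^^^^^^^^
ValueError: max() iterable argument is empty
```

Run:
```python
from h import *
st=monitor.read_state();g=st["tcp_pos"]+[0,0,.0187]
a=np.radians(3.94);ex=np.array([np.cos(a),np.sin(a),0]);ey=np.array([-ex[1],ex[0],0])
for f,box,px in(("pics/side0.png",(228,236,259,270),(240,257)),("pics/sl.png",(228,176,262,222),(245,199))):
    im=cv2.imread(f);h=cv2.cvtColor(im,cv2.COLOR_BGR2HSV);print(h[px[1],px[0]-4:px[0]+5].tolist())
    m=((im[:,:,0].astype(int)-im[:,:,2]>5)).astype(np.uint8)*255;k=np.zeros_like(m);x0,y0,x1,y1=box;k[y0:y1,x0:x1]=m[y0:y1,x0:x1]
    c=big(k);print(cv2.contourArea(c),cv2.boundingRect(c))
    k[:]=0;cv2.drawContours(k,[c],-1,255,-1);pts=np.argwhere(k)[:,::-1].astype(np.float32)
    l=cv2.fitLine(pts,cv2.DIST_L2,0,0.01,.01).ravel();t=(pts-l[2:])@l[:2]
    q=[]
    for e in(t.min(),t.max()):
        uv=l[2:]+e*l[:2];o,d=ray("side",uv);p=o+((g-o)@ey)/(d@ey)*d;q.append(p);v=p-g;print(uv,p.round(4),v@ex,v[2])
    v=q[1]-q[0];print("len",np.linalg.norm(v),"ang",np.degrees(np.arctan2(abs(v@ex),abs(v[2]))))
```

```text
[[16, 79, 151], [14, 60, 158], [155, 9, 178], [141, 10, 176], [145, 10, 158], [150, 9, 120], [138, 10, 123], [150, 10, 123], [10, 71, 148]]
0.5 (230, 267, 3, 2)
[229.85 267.45] [0.6431 0.2544 0.0169] 0.10589872545002318 -0.30493330449235484
[231.95 268.15] [0.6385 0.254  0.0141] 0.10128764653783653 -0.30774023088257146
len 0.005398229755624238 ang 58.66965067798808
[[11, 78, 125], [174, 15, 173], [136, 15, 185], [145, 10, 146], [145, 11, 136], [133, 13, 139], [135, 11, 141], [137, 12, 145], [120, 10, 157]]
101.0 (234, 176, 26, 10)
[234.12369 179.44966] [0.6214 0.2529 0.2663] 0.08416779161688454 -0.055561604688360966
[259.11243 177.31766] [0.5729 0.2495 0.2679] 0.03557517360485685 -0.05395202158036588
len 0.04861926863954641 ang 88.10282680757346
```

```bash
cat >> h.py <<'E'
def shaft(im,box,g,yaw,px):
    a=np.radians(yaw);ex=np.array([np.cos(a),np.sin(a),0]);ey=np.array([-ex[1],ex[0],0])
    k=mask(im,(115,5,60),(179,30,220),box);n,lab=cv2.connectedComponents(k);pts=np.argwhere(lab==lab[px[1],px[0]])[:,::-1].astype(np.float32)
    l=cv2.fitLine(pts,cv2.DIST_HUBER,0,0.01,.01).ravel();t=(pts-l[2:])@l[:2];q=[]
    for e in(t.min(),t.max()):
        uv=l[2:]+e*l[:2];o,d=ray("side",uv);p=o+((g-o)@ey)/(d@ey)*d;q.append(p);v=p-g;print(uv,p.round(4),"rel",(v@ex).round(4),v[2].round(4))
    v=q[1]-q[0];print(len(pts),"len",np.linalg.norm(v).round(4),"ang",np.degrees(np.arctan2(abs(v@ex),abs(v[2]))).round(2))
E
python3 - <<'E'
from h import *
g=monitor.read_state()["tcp_pos"]+[0,0,.0187]
shaft(cv2.imread("pics/side0.png"),(226,236,258,272),g,3.94,(239,257))
shaft(cv2.imread("pics/sl.png"),(226,178,262,222),g,3.94,(245,199))
E
```

```text
[229.9759  268.87183] [0.643  0.2544 0.0122] rel 0.1059 -0.3097
[258.30237 237.16345] [0.5771 0.2498 0.1065] rel 0.0398 -0.2154
170 len 0.1151 ang 35.01
[229.96399 218.97253] [0.6349 0.2538 0.1642] rel 0.0977 -0.1577
[261.14157 178.10802] [0.569  0.2493 0.2657] rel 0.0317 -0.0562
281 len 0.1211 ang 33.06
```

```bash
cat >> h.py <<'E'
O=np.array([.603,-.132,0]);RJ=Ro.from_euler("z",10.13,degrees=True)
TIP=Ro.from_euler("xyz",[180,0,0],degrees=True).inv().apply([.0975,0,-.1575+.0187])  # tip in tool frame... tool x
TIP=np.array([-.0975,0,.1575-.0187]) if False else TIP
E
python3 - <<'E'
from h import *
s=monitor.read_state();R0=Ro.from_euler("xyz",s["ee_rot"],degrees=True)
a=np.radians(3.94);tipw=s["tcp_pos"]+[.0975*np.cos(a),.0975*np.sin(a),.0187-.1575]
tt=R0.inv().apply(tipw-s["tcp_pos"]);print("tip in tool",tt)
R1=Ro.from_euler("zx",[0,0])*Ro.from_euler("xyz",[180,0,10.13-180],degrees=True)*Ro.from_rotvec([0,-3,0],degrees=True)
print("rotvec",(R0.inv()*R1).as_rotvec(degrees=True),"tip rel",RJ.inv().apply(R1.apply(tt)))
ax=RJ.apply([-np.sin(np.radians(36)),0,np.cos(np.radians(36))])
for d in(.16,.012,0):
    p=O+RJ.apply([.006,.073,.030])+ax*d-R1.apply(tt);print(d,p,"trans",R0.inv().apply(p-s["tcp_pos"]))
E
```

```text
tip in tool [-0.09810277  0.00029253  0.13837431]
rotvec [-0.26246507 -3.25218454 -6.19627662] tip rel [ 0.10521028  0.00029253 -0.13305038]
0.16 [ 0.39996876 -0.09441622  0.29249309] trans [ 0.16047639 -0.33124709  0.01204398]
0.012 [ 0.48560487 -0.07911584  0.17275858] trans [ 0.07347312 -0.32161434  0.13138232]
0 [ 0.49254834 -0.07787527  0.16305038] trans [ 0.0664188  -0.3208333   0.14105841]
```

```bash
echo '[{"dx": 0.006,"dy": -0.012},{"dx": 0.013,"dy": -0.027},{"dx": 0.014,"dy": -0.029,"dz": 0.001},{"dx": 0.014,"dy": -0.029,"dz": 0.001},{"dx": 0.014,"dy": -0.029,"dz": 0.001},{"dx": 0.014,"dy": -0.029,"dz": 0.001},{"dx": 0.014,"dy": -0.029,"dz": 0.001},{"dx": 0.014,"dy": -0.029,"dz": 0.001},{"dx": 0.014,"dy": -0.029,"dz": 0.001},{"dx": 0.014,"dy": -0.029,"dz": 0.001},{"dx": 0.014,"dy": -0.029,"dz": 0.001},{"dx": 0.0135,"dy": -0.027,"dz": 0.001}]' > m.json && python3 inch.py m.json
echo '[{"dx": 0.002,"dy": -0.004,"wx": -0.08,"wy": -1,"wz": -2},{"wx": -0.09,"wy": -1.1,"wz": -2.1},{"wx": -0.09,"wy": -1.1,"wz": -2.1},{},{}]' > m.json && python3 inch.py m.json
cat >> h.py <<'E'
def jig(p): return RJ.inv().apply(np.array(p)-O)
TT=np.array([-.0981,.0003,.1384])
def rep(tt=None):
    s=monitor.read_state();R=Ro.from_euler("xyz",s["ee_rot"],degrees=True)
    print("t",s["t"],"tip jig",jig(s["tcp_pos"]+R.apply(TT if tt is None else tt)).round(4),"F jig",RJ.inv().apply(s["force"]).round(2),"M",RJ.inv().apply(s["torque"]).round(3),"gap",s["finger_gap"],"tool axes in jig",RJ.inv().apply(R.apply(np.eye(3))).round(3).tolist())
    return s,R
E
python3 - <<'E'
from h import *
rep();s=monitor.read_state();R=Ro.from_euler("xyz",s["ee_rot"],degrees=True)
im=capture("side");cv2.imwrite("pics/s3.png",im);t=proj("side",s["tcp_pos"]+R.apply(TT));j=proj("side",s["tcp_pos"]+R.apply([-.03,0,.035]));print(t,j)
cv2.imwrite("pics/s3c.png",cv2.resize(im[100:200,210:360],None,fx=5,fy=5,interpolation=cv2.INTER_CUBIC))
E
```

```text
t: 6.6
tcp_pos: [0.4007, -0.0913, 0.2949]
ee_rot: [-180.0, -0.1, -176.1]
force: [0.4, -0.5, -0.3]
finger_gap: 0.0183
finger_force: 55.0
t: 7.1
tcp_pos: [0.4002, -0.094, 0.2953]
ee_rot: [179.9, 3.1, -169.9]
force: [-0.6, -0.8, -1.4]
finger_gap: 0.0187
finger_force: 55.0
t 7.1 tip jig [-0.0874  0.0735  0.1624] F jig [-0.69 -0.66 -1.37] M [-0.057  0.156  0.014] gap 0.018656821597049282 tool axes in jig [[-0.999, 0.001, -0.055], [0.001, 1.0, 0.002], [0.055, 0.002, -0.999]]
[285.0691655  133.95499904] [314.44215849  96.71222369]
```

View pics/s3c.png

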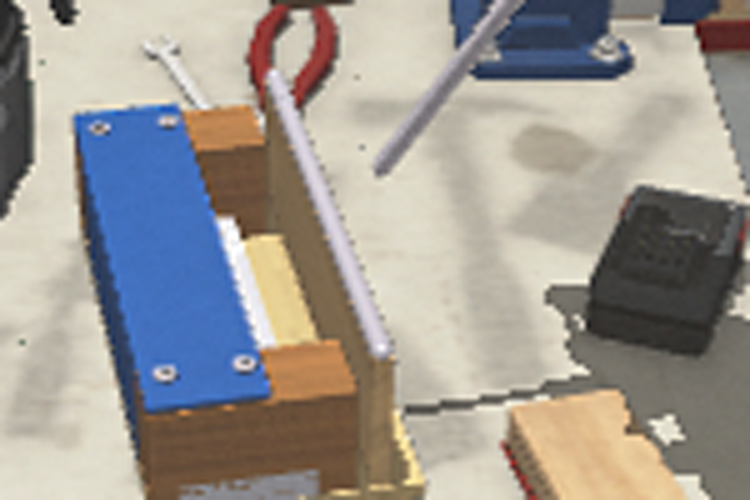

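The tip is at side px (285.8,134.4), where the model predicts (285.1,134.0). The hood's front-left corner is at about (264,179), and the rod runs from (264.6,115) to (286,170). I'll check the jig pose against these.

Run:
```python
from h import *
W=lambda *p:O+RJ.apply(np.array(p)/1000)
for n in P: print(n,[proj(n,W(*p)).round(1).tolist() for p in((-16,150,86),(-16,-150,86),(50,150,86),(50,-150,86),(-75,150,104),(-75,-150,104))])
for uv,z in(((264,179),.086),((245.3,121),.086),((225,122.5),.086),((286,170),.104),((264.6,115),.104)): print("side",jig(plane("side",uv,z)).round(4))
t=cv2.imread("pics/top0.png")
for uv,z in(((305.5,196.5),.086),((428.3,182),.086),((423,155.5),.086),((302,170.5),.086),((311,220.5),.104),((436,204.5),.104)): print("top",jig(plane("top",uv,z)).round(4))
```

```text
side [[264.1, 177.9], [245.3, 119.8], [238.8, 181.1], [223.9, 122.1], [286.7, 169.5], [264.2, 112.6]]
top [[304.1, 196.4], [427.9, 180.5], [300.0, 169.6], [422.2, 154.2], [308.6, 220.0], [436.4, 203.4]]
side [-0.0148  0.1544  0.086 ]
side [-0.0147 -0.1427  0.086 ]
side [ 0.0471 -0.1468  0.086 ]
side [-0.0729  0.1517  0.104 ]
side [-0.0733 -0.1351  0.104 ]
top [-0.0167  0.1466  0.086 ]
top [-0.0197 -0.1501  0.086 ]
top [ 0.0465 -0.1512  0.086 ]
top [0.0472 0.1455 0.086 ]
top [-0.0768  0.1448  0.104 ]
top [-0.0773 -0.1486  0.104 ]
```

```bash
echo '[{"dx": -0.0087,"dz": 0.0125},{"dx": -0.0087,"dz": 0.0125},{"dx": -0.0087,"dz": 0.0125},{"dx": -0.0087,"dz": 0.0125},{"dx": -0.0087,"dz": 0.0125},{"dx": -0.0087,"dz": 0.0125},{"dx": -0.0087,"dz": 0.0125},{"dx": -0.0087,"dz": 0.0125},{"dx": -0.0087,"dz": 0.0125},{"dx": -0.0087,"dz": 0.0125},{},{}]' > m.json && python3 inch.py m.json
python3 - <<'E'
from h import *
rep();cv2.imwrite("pics/s4c.png",np.hstack([cv2.resize(capture("side")[95:195,215:315],(400,400),interpolation=2),cv2.resize(capture("top")[145:245,290:390],(400,400),interpolation=2)]))
rep()
E
```

```text
t: 8.35
tcp_pos: [0.4935, -0.077, 0.1755]
ee_rot: [179.9, 3.1, -169.9]
force: [0.0, -0.1, -1.4]
finger_gap: 0.0183
finger_force: 55.0
t 8.35 tip jig [0.0074 0.0739 0.0427] F jig [ 0.   -0.12 -1.36] M [0.014 0.267 0.001] gap 0.018344267762062688 tool axes in jig [[-0.998, -0.0, -0.055], [-0.0, 1.0, 0.001], [0.055, 0.001, -0.998]]
t 8.45 tip jig [0.0077 0.0739 0.0437] F jig [-0.8   0.55 -2.02] M [-0.032  0.36  -0.002] gap 0.018422352112967205 tool axes in jig [[-0.998, -0.0, -0.057], [-0.0, 1.0, 0.001], [0.057, 0.001, -0.998]]
```

View pics/s4c.png

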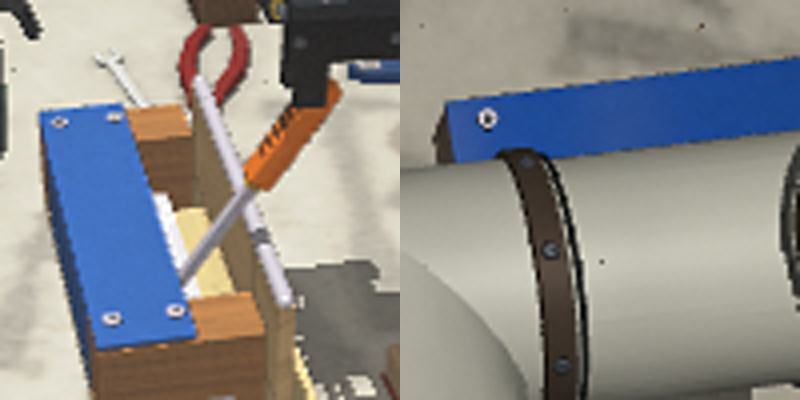

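The side view shows the probe passing between the rod and the hood, tip under the hood at the left end, with no contact. Lowering to contact.

```bash
echo '[{"dz": 0.003},{"dz": 0.003},{"dz": 0.002},{},{}]' > m.json && python3 inch.py m.json; python3 -c "
from h import *
rep()"; echo '[{"dz": 0.001},{"dz": 0.001},{}]' > m.json && python3 inch.py m.json; python3 -c "
from h import *
rep()"
```

```text
t: 8.95
tcp_pos: [0.494, -0.0769, 0.1679]
ee_rot: [179.9, 3.2, -169.9]
force: [0.6, 0.0, -2.0]
finger_gap: 0.0181
finger_force: 55.0
t 8.95 tip jig [0.0081 0.0739 0.0352] F jig [ 0.6  -0.08 -2.01] M [0.01  0.213 0.027] gap 0.018074725048030253 tool axes in jig [[-0.998, -0.0, -0.056], [-0.0, 1.0, 0.001], [0.056, 0.001, -0.998]]
t: 9.25
tcp_pos: [0.4939, -0.0769, 0.1656]
ee_rot: [179.9, 3.2, -169.9]
force: [-1.0, -0.4, -1.6]
finger_gap: 0.0184
finger_force: 55.0
t 9.25 tip jig [0.0079 0.074  0.0329] F jig [-1.08 -0.2  -1.61] M [-0.019  0.196 -0.043] gap 0.018438999485336574 tool axes in jig [[-0.998, -0.0, -0.056], [-0.0, 1.0, 0.002], [0.056, 0.002, -0.998]]
```

```bash
for i in 1 2; do :; done; echo '[{"dz": 0.001},{"dz": 0.001},{}]' > m.json && python3 inch.py m.json; python3 -c "
from h import *
rep()"; echo '[{"dz": 0.001},{}]' > m.json && python3 inch.py m.json; python3 -c "
from h import *
rep()"
```

```text
t: 9.55
tcp_pos: [0.494, -0.0768, 0.1637]
ee_rot: [179.9, 3.2, -169.9]
force: [0.3, -0.6, -1.8]
finger_gap: 0.0185
finger_force: 55.0
t 9.55 tip jig [0.008  0.074  0.0309] F jig [ 0.22 -0.62 -1.84] M [-0.027  0.224 -0.008] gap 0.018461849465841486 tool axes in jig [[-0.998, -0.0, -0.056], [-0.0, 1.0, 0.002], [0.056, 0.002, -0.998]]
t: 9.75
tcp_pos: [0.4941, -0.0768, 0.1627]
ee_rot: [179.9, 3.2, -169.9]
force: [-0.1, 0.3, -1.2]
finger_gap: 0.0184
finger_force: 55.0
t 9.75 tip jig [0.0081 0.074  0.03  ] F jig [-0.09  0.36 -1.16] M [-0.02   0.204  0.011] gap 0.018419058898563198 tool axes in jig [[-0.998, -0.0, -0.056], [-0.0, 1.0, 0.002], [0.056, 0.002, -0.998]]
```

```bash
echo '[{"dz": 0.001},{}]' > m.json && python3 inch.py m.json; python3 -c "
from h import *
rep()"; echo '[{"dz": 0.001},{}]' > m.json && python3 inch.py m.json; python3 -c "
from h import *
rep()"
```

```text
t: 9.95
tcp_pos: [0.4942, -0.0768, 0.1618]
ee_rot: [179.9, 3.2, -169.9]
force: [0.4, 0.9, -1.4]
finger_gap: 0.0183
finger_force: 55.0
t 9.95 tip jig [0.0083 0.074  0.0291] F jig [ 0.52  0.85 -1.44] M [-0.066  0.199  0.014] gap 0.01832924486957682 tool axes in jig [[-0.998, -0.0, -0.056], [-0.0, 1.0, 0.002], [0.056, 0.002, -0.998]]
t: 10.15
tcp_pos: [0.4943, -0.0768, 0.1608]
ee_rot: [179.9, 3.2, -169.9]
force: [0.1, 0.3, -1.4]
finger_gap: 0.0184
finger_force: 55.0
t 10.15 tip jig [0.0084 0.0739 0.0281] F jig [ 0.14  0.31 -1.36] M [-0.102  0.239  0.019] gap 0.0184041991606712 tool axes in jig [[-0.998, -0.0, -0.056], [-0.0, 1.0, 0.002], [0.056, 0.002, -0.998]]
```

```bash
echo '[{"dz": 0.001},{}]' > m.json && python3 inch.py m.json; python3 -c "
from h import *
rep()"|cut -c1-100; echo '[{"dz": 0.001},{}]' > m.json && python3 inch.py m.json; python3 -c "
from h import *
rep()"|cut -c1-100
```

```text
t: 10.35
tcp_pos: [0.4943, -0.0768, 0.1598]
ee_rot: [179.9, 3.2, -169.9]
force: [-0.5, -0.0, -0.2]
finger_gap: 0.0187
finger_force: 55.0
t 10.35 tip jig [0.0084 0.0739 0.0272] F jig [-0.45  0.03 -0.2 ] M [-0.036  0.315  0.022] gap 0.0186
t: 10.55
tcp_pos: [0.4944, -0.0768, 0.1588]
ee_rot: [179.9, 3.2, -169.9]
force: [-0.4, -0.7, 0.2]
finger_gap: 0.0184
finger_force: 55.0
t 10.55 tip jig [0.0085 0.074  0.0262] F jig [-0.56 -0.61  0.21] M [0.018 0.326 0.053] gap 0.0184003
```

```bash
echo '[{"dz": 0.001},{},{}]' > m.json && python3 inch.py m.json; python3 -c "
from h import *
import time
rep()"|cut -c1-100; echo '[{"dy": -0.002},{"dy": -0.002},{}]' > m.json && python3 inch.py m.json; python3 -c "
from h import *
rep()"|cut -c1-120
```

```text
t: 10.85
tcp_pos: [0.4945, -0.0768, 0.1579]
ee_rot: [179.9, 3.2, -169.9]
force: [-0.9, -0.0, 0.8]
finger_gap: 0.0183
finger_force: 55.0
t 10.85 tip jig [0.0087 0.074  0.0252] F jig [-0.94  0.14  0.79] M [-0.022  0.376  0.023] gap 0.0182
t: 11.15
tcp_pos: [0.4954, -0.0808, 0.1577]
ee_rot: [179.9, 3.2, -169.9]
force: [1.2, 0.3, 0.4]
finger_gap: 0.018
finger_force: 55.0
t 11.15 tip jig [0.0088 0.0698 0.0251] F jig [1.23 0.1  0.39] M [0.132 0.072 0.072] gap 0.018018742403652758 tool axes i
```

```bash
echo '[{"dy": -0.002,"dz": 0.0005},{"dy": -0.002,"dz": 0.0005},{"dy": -0.002},{"dy": -0.002},{}]' > m.json && python3 inch.py m.json; python3 -c "
from h import *
rep()"|cut -c1-120; echo '[{"dy": -0.002},{"dy": -0.002},{"dy": -0.002},{"dy": -0.002},{}]' > m.json && python3 inch.py m.json; python3 -c "
from h import *
rep()"|cut -c1-120
```

```text
t: 11.65
tcp_pos: [0.4967, -0.0888, 0.1568]
ee_rot: [179.9, 3.2, -169.9]
force: [-0.5, -0.6, -1.4]
finger_gap: 0.0183
finger_force: 55.0
t 11.65 tip jig [0.0087 0.0617 0.0241] F jig [-0.64 -0.46 -1.35] M [0.087 0.047 0.019] gap 0.018318693104820323 tool axe
t: 12.15
tcp_pos: [0.4981, -0.0967, 0.1568]
ee_rot: [179.9, 3.2, -169.9]
force: [-0.9, -0.1, -0.4]
finger_gap: 0.018
finger_force: 55.0
t 12.15 tip jig [0.0086 0.0537 0.0241] F jig [-0.89  0.06 -0.41] M [0.138 0.125 0.056] gap 0.01796379185681046 tool axes
```

```bash
cat >> h.py <<'E'
def avg(n=4):
    F=[]
    for i in range(n):
        im=capture("side");s=monitor.read_state();F.append(np.r_[RJ.inv().apply(s["force"]),RJ.inv().apply(s["torque"])])
    print("avg F,M",np.mean(F,0).round(2),"sd",np.std(F,0).round(2));return im
E
python3 - <<'E'
from h import *
s,R=rep();im=avg();g=s["tcp_pos"]+R.apply([0,0,-.0187])
a,b=proj("side",s["tcp_pos"]+R.apply(TT)),proj("side",s["tcp_pos"]+R.apply([-.03,0,.035]));c=(.4*a+.6*b).astype(int);print(a,b)
for off in((0,0),(-1,0),(1,0)):
  try: shaft(im,(int(a[0]),int(b[1])-2,int(b[0])+4,int(a[1])-8),g,10.13,c+np.array(off));break
  except Exception as e: print(e)
E
```

```text
t 12.15 tip jig [0.0086 0.0537 0.0241] F jig [-0.89  0.06 -0.41] M [0.138 0.125 0.056] gap 0.01796379185681046 tool axes in jig [[-0.998, 0.0, -0.056], [0.0, 1.0, 0.001], [0.056, 0.001, -0.998]]
avg F,M [ 0.16  0.42 -0.28  0.11  0.08  0.04] sd [0.76 0.4  0.41 0.02 0.04 0.02]
[249.13055119 176.19708381] [275.0465292 143.2763506]
[258.11588 160.14554] [ 0.5759 -0.0828  0.0748] rel 0.0802 -0.1006
[274.00363 144.00357] [ 0.5323 -0.0906  0.1215] rel 0.0358 -0.0539
93 len 0.0644 ang 43.52
```

Run:
```python
from h import *
im=capture("side");cv2.imwrite("pics/s5c.png",cv2.resize(im[125:185,235:315],None,fx=9,fy=9,interpolation=cv2.INTER_NEAREST))
```

```text
(no output)
```

View pics/s5c.png

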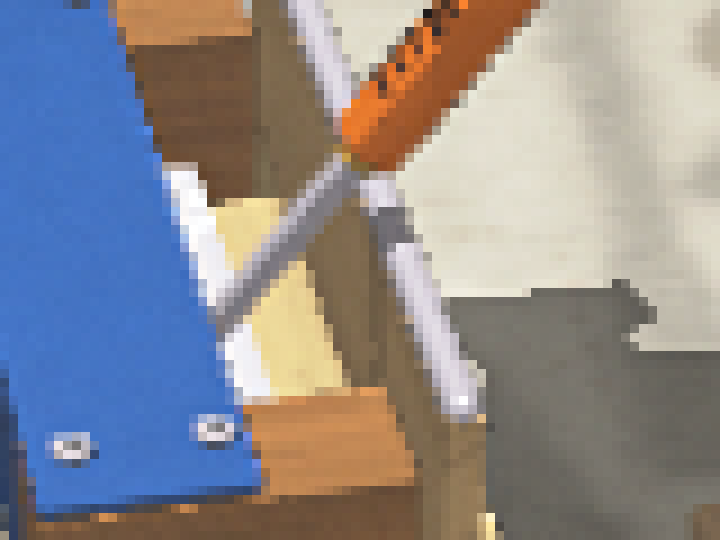

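The crop shows the shaft running from about px (273.9,143.3) at the handle to (260.3,158.3) at the hood edge. It clears both the rod and the hood.

Run:
```python
from h import *
s=monitor.read_state();R=Ro.from_euler("xyz",s["ee_rot"],degrees=True);g=s["tcp_pos"]+R.apply([0,0,-.0187]);ey=RJ.apply([0,1,0]);q=[]
for uv in((273.9,143.3),(260.3,158.3)):
    o,d=ray("side",uv);p=o+((g-o)@ey)/(d@ey)*d;q.append(jig(p));print(jig(p).round(4))
v=q[1]-q[0];G=jig(g);print(G,"ang",np.degrees(np.arctan2(v[0],-v[2])),"from grip",[np.degrees(np.arctan2((p-G)[0],(G-p)[2])) for p in q])
for a in(38,40,42): print(a,G+.185*np.array([np.sin(np.radians(a)),0,-np.cos(np.radians(a))]))
```

```text
[-0.062   0.0534  0.124 ]
[-0.0241  0.0534  0.0803]
[-0.09809517  0.0534249   0.17552416] ang 40.90749656207402 from grip [np.float64(35.02236028225012), np.float64(37.84134389280069)]
38 [0.0158022  0.0534249  0.02974217]
40 [0.02082053 0.0534249  0.03380594]
42 [0.02569399 0.0534249  0.03804237]
```

```bash
cat >> h.py <<'E'
TT=np.array([0,0,0.])
E
python3 - <<'E'
from h import *
s=monitor.read_state();R=Ro.from_euler("xyz",s["ee_rot"],degrees=True);g=s["tcp_pos"]+R.apply([0,0,-.0187])
th=np.radians(38);tip=g+RJ.apply(.185*np.array([np.sin(th),0,-np.cos(th)]));tt=R.inv().apply(tip-s["tcp_pos"]);print("TT",tt)
R1=R*Ro.from_rotvec([0,3,0],degrees=True);goal=O+RJ.apply(jig(tip)*[0,1,1]+[.007,0,0])
print(R.inv().apply(goal-R1.apply(tt)-s["tcp_pos"]))
open("h.py","a").write(f"TT=np.array({tt.round(4).tolist()})\n")
E
```

```text
TT [-0.10554402 -0.00025503  0.13323878]
[ 1.67052679e-03  2.89801477e-06 -5.83469364e-03]
```

```bash
echo '[{"dx": 0.0006,"dz": -0.0019,"wy": 1},{"dx": 0.0006,"dz": -0.0019,"wy": 1},{"dx": 0.0005,"dz": -0.002,"wy": 1},{},{}]' > m.json && python3 inch.py m.json; python3 -c "
from h import *
rep();avg()"
```

```text
t: 12.9
tcp_pos: [0.4961, -0.0969, 0.1626]
ee_rot: [179.9, 0.2, -169.9]
force: [-0.6, 0.8, 0.2]
finger_gap: 0.0184
finger_force: 55.0
t 12.9 tip jig [0.0068 0.0533 0.0297] F jig [-0.49  0.86  0.19] M [ 0.018  0.271 -0.035] gap 0.018411672668630304 tool axes in jig [[-1.0, -0.0, -0.003], [-0.0, 1.0, 0.001], [0.003, 0.001, -1.0]]
avg F,M [-0.93 -0.41  0.98 -0.02  0.24 -0.01] sd [0.36 0.74 0.34 0.01 0.02 0.04]
```

```bash
cat > r.py <<'E'
from h import *
s,R=None,None
s=monitor.read_state();R=Ro.from_euler("xyz",s["ee_rot"],degrees=True);print("tip",jig(s["tcp_pos"]+R.apply(TT)).round(4));avg(3)
E
echo '[{"dy": -0.002},{"dy": -0.002},{"dy": -0.001}]' > m.json && python3 inch.py m.json>/dev/null; python3 r.py; echo '[{"dy": -0.002},{"dy": -0.002},{"dy": -0.001}]' > m.json && python3 inch.py m.json >/dev/null; python3 r.py
```

```text
tip [0.0069 0.0482 0.0297]
avg F,M [-0.93  0.58  1.29  0.15  0.24  0.02] sd [0.33 0.35 0.34 0.04 0.04 0.01]
tip [0.0073 0.0433 0.0296]
avg F,M [ 0.09  0.25 -0.76  0.14 -0.07  0.03] sd [0.26 0.08 0.2  0.01 0.05 0.03]
```

```bash
echo '[{"dy": -0.002,"dz": 0.0005},{"dy": -0.002,"dz": 0.0005},{"dy": -0.001}]' > m.json && python3 inch.py m.json>/dev/null; python3 r.py; echo '[{"dy": -0.002},{"dy": -0.002},{"dy": -0.001}]' > m.json && python3 inch.py m.json >/dev/null; python3 r.py
```

```text
tip [0.0071 0.0382 0.0287]
avg F,M [ 0.52  1.13 -0.61  0.2  -0.06  0.03] sd [0.29 0.71 0.62 0.03 0.03 0.03]
tip [0.007  0.0332 0.0287]
avg F,M [ 0.28  0.35 -0.24  0.21 -0.05  0.03] sd [0.53 0.72 0.16 0.   0.03 0.  ]
```

```bash
for k in 1; do echo '[{"dy": -0.002},{"dy": -0.002},{"dy": -0.001}]' > m.json && python3 inch.py m.json>/dev/null; python3 r.py; done; echo '[{"dy": -0.002},{"dy": -0.002},{"dy": -0.001}]' > m.json && python3 inch.py m.json >/dev/null; python3 r.py
```

```text
tip [0.007  0.0282 0.0287]
avg F,M [ 0.07 -0.21 -0.25  0.19 -0.02  0.08] sd [0.24 0.37 0.33 0.01 0.03 0.03]
tip [0.007  0.0232 0.0287]
avg F,M [ 0.02  0.01 -0.27  0.23 -0.01  0.03] sd [0.28 0.31 0.42 0.02 0.01 0.02]
```

```bash
echo '[{"dy": -0.002},{"dy": -0.002},{"dy": -0.001}]' > m.json && python3 inch.py m.json>/dev/null; python3 r.py
```

```text
tip [0.007  0.0182 0.0287]
avg F,M [-0.2   0.32 -0.62  0.21 -0.02  0.04] sd [0.35 0.32 0.32 0.01 0.02 0.01]
```

```bash
echo '[{"dy": -0.002},{"dy": -0.002},{"dy": -0.001}]' > m.json && python3 inch.py m.json>/dev/null; python3 r.py; echo '[{"dy": -0.002},{"dy": -0.002}]' > m.json && python3 inch.py m.json >/dev/null; python3 r.py
```

```text
tip [0.007  0.0132 0.0286]
avg F,M [-0.02  0.84 -0.69  0.22 -0.03  0.05] sd [0.4  0.7  0.07 0.04 0.01 0.02]
tip [0.007  0.0093 0.0287]
avg F,M [ 0.42 -0.1  -0.33 -0.19 -0.02 -0.06] sd [0.26 0.22 0.16 0.03 0.04 0.02]
```

```bash
echo '[{"dy": -0.002},{"dy": -0.002}]' > m.json && python3 inch.py m.json>/dev/null; python3 r.py
```

```text
tip [0.0067 0.0053 0.0284]
avg F,M [ 0.4  -0.27 -1.38 -0.03  0.07  0.  ] sd [0.14 0.11 0.37 0.01 0.06 0.05]
```

The lateral moment flipped sign and then vanished, and Fz went back to its free value, so the tip is in the slot. Lowering in steps.

```bash
echo '[{"dy": -0.001,"dz": 0.001},{"dz": 0.001},{"dz": 0.001},{}]' > m.json && python3 inch.py m.json>/dev/null; python3 r.py
```

```text
tip [0.0068 0.0045 0.0253]
avg F,M [ 0.    0.6  -0.71 -0.03  0.07  0.02] sd [0.36 0.27 0.23 0.02 0.02 0.01]
```

```bash
echo '[{"dz": 0.001},{"dz": 0.001},{"dz": 0.001},{}]' > m.json && python3 inch.py m.json>/dev/null; python3 r.py
```

```text
tip [0.0068 0.0045 0.0224]
avg F,M [ 0.16 -0.66 -1.57 -0.    0.04  0.04] sd [0.63 0.43 0.12 0.02 0.02 0.02]
```

```bash
echo '[{"dz": 0.001},{"dz": 0.001},{"dz": 0.001},{}]' > m.json && python3 inch.py m.json>/dev/null; python3 r.py;  echo '[{"dz": 0.001},{"dz": 0.001},{}]' > m.json && python3 inch.py m.json>/dev/null; python3 r.py
```

```text
tip [0.0069 0.0044 0.0196]
avg F,M [-0.52  0.72 -0.84  0.    0.12  0.03] sd [0.34 0.45 0.05 0.02 0.02 0.02]
tip [0.0068 0.0043 0.0178]
avg F,M [-1.18 -0.07  1.56 -0.03  0.51  0.02] sd [0.44 0.15 0.51 0.01 0.02 0.01]
```

```bash
echo '[{"dz": 0.001},{}]' > m.json && python3 inch.py m.json>/dev/null; python3 r.py
```

```text
tip [0.0069 0.0044 0.0167]
avg F,M [-2.14 -0.3   2.38 -0.02  0.59  0.01] sd [0.34 0.28 0.67 0.03 0.04 0.02]
```

```bash
echo '[{"dz": -0.001},{}]' > m.json && python3 inch.py m.json>/dev/null; python3 r.py; echo '[{},{},{},{},{},{},{},{}]' > m.json && python3 inch.py m.json 0.07
python3 - <<'E'
from h import *
cv2.imwrite("pics/s6c.png",np.hstack([cv2.resize(capture("side")[85:185,215:315],(500,500),interpolation=2)]))
E
```

```text
tip [0.0077 0.0046 0.0175]
avg F,M [ 0.13 -0.   -1.04 -0.07 -0.02 -0.01] sd [0.43 0.33 0.35 0.03 0.02 0.01]
t: 21.0
tcp_pos: [0.5048, -0.145, 0.1505]
ee_rot: [179.9, 0.2, -169.9]
force: [-1.2, -0.4, 0.2]
finger_gap: 0.0682
finger_force: 0.0
```

View pics/s6c.png

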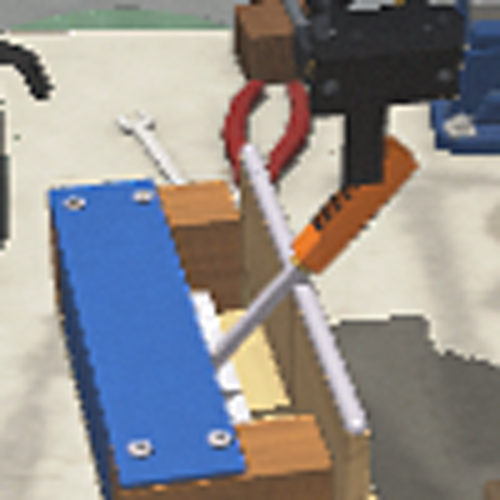

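The probe is released, with its shaft resting on the rod at about crop (300,270). I'll retract straight up with the fingers open and check again.

```bash
echo '[{"dz": -0.01},{"dz": -0.02},{"dz": -0.03},{"dz": -0.04},{"dz": -0.04},{},{},{}]' > m.json && python3 inch.py m.json
python3 - <<'E'
from h import *
im=capture("side");t=capture("top")
cv2.imwrite("pics/s7c.png",np.hstack([cv2.resize(im[85:185,215:315],(400,400),interpolation=2),cv2.resize(t[145:245,310:410],(400,400),interpolation=2)]))
E
```

```text
t: 21.85
tcp_pos: [0.5037, -0.1452, 0.2898]
ee_rot: [179.9, 0.1, -169.9]
force: [-0.1, -1.0, -0.2]
finger_gap: 0.0703
finger_force: 0.0
```

View pics/s7c.png

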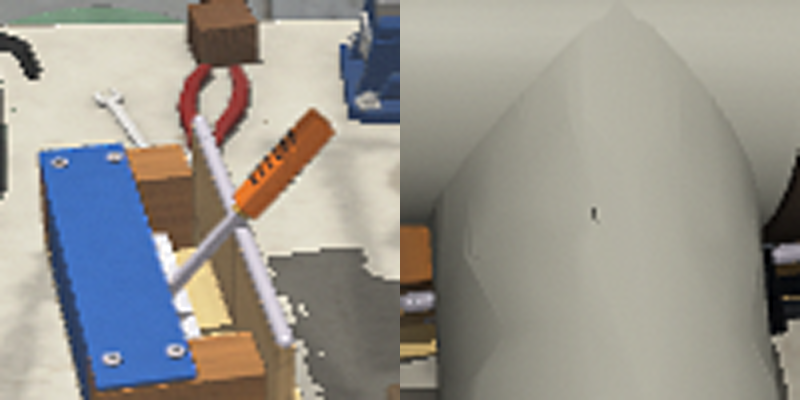

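The final view shows the probe standing in the slot and leaning on the rod, with the gripper clear. I'll check the tip depth from the shaft line, (274.5,138.3) to (258.8,156.3), before handing in.

Run:
```python
from h import *
ey=RJ.apply([0,1,0]);g=O+RJ.apply([0,.0045,0]);q=[]
for uv in((274.5,138.3),(258.8,156.3),(296.3,114.8)):
    o,d=ray("side",uv);q.append(jig(o+((g-o)@ey)/(d@ey)*d));print(q[-1].round(4))
v=q[1]-q[0];v/=np.linalg.norm(v);print("ang",np.degrees(np.arctan2(v[0],-v[2])),"tip",q[0]+.13*v)
w=(q[1]-q[2])/np.linalg.norm(q[1]-q[2]);print("tip from handle end",np.degrees(np.arctan2(w[0],-w[2])),q[2]+.215*w)
```

```text
[-0.0742  0.0045  0.1078]
[-0.0286  0.0045  0.0532]
[-0.1345  0.0045  0.1753]
ang 39.83739341733648 tip [0.00911268 0.0045     0.00793851]
tip from handle end 40.934437700602984 [0.00633423 0.0045     0.01286352]
```

The tip measures about z = 8–13 mm (floor is at 16 mm) at x ≈ 6–9 mm, leaning 40–41°. That fits a tip on the slot floor, so I'm handing in.

```bash
python3 -c "
from workcell import ctrl, monitor, capture, camera_params
print(ctrl.sign_off())"
```

```text
the job is handed in; nothing more can be done
None
```

I handed the job in at about 22 s: the probe stands in the slot (at about jig y = +4 mm), released and leaning back about 40° on the fence rod with the gripper clear; I was given no verdict and did not re-measure the four bystander items at the end.

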